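Load a notched specimen carrier on the rotary stage and bring it to the index

TASK

Take the specimen carrier that bears the small coiled ammonite out of the white foam tray, holding it by its metal hub, and put it on the spindle of the rotary stage. Pressing only lightly, so as not to drag the table round, turn the carrier to feel for the drive pin and, as soon as its notch finds the pin, let the carrier down fully home; only then turn carrier and table together until the notch points at the index line on the stage's front. Let go, never press hard on the stage or pinch the fossil, and leave the other carrier, the brush, tweezers, loupe and jar where they are.

Things in the scene. Friction and masses are not known exactly. Their poses are not given: they have to be found in the camera images.
- carrier: Loose aluminium specimen carrier with the small coiled ammonite, about 190 g: a round flange 64 mm across, 8 mm thick, a boss, and above it a round hub. A blind bore 16.5 mm wide, 20 mm deep opens at the underside's centre. Origin: centre of the underside; z up; the one rim notch is towards its -x. It starts in a pocket of the tray (which one varies), turned up to 1.5 rad either way from the tray.
- carrier_hub (a point): Middle of the carrier's fluted round hub, where it is to be gripped (from any side): 33 mm above the underside, on the axis. The hub is 36 mm across and reaches from 20 to 46 mm above the underside; the boss below it is 34 mm across. Set the carrier down slowly (about 15 mm/s): the stage's bearing is delicate.
- carrier_notch (a point): Middle of the notch in the flange, 26 mm from the carrier's axis towards its -x, 4 mm above the underside. The notch is a slot with parallel sides 8.6 mm apart, from 20.5 mm off the axis out to the open rim, through the full thickness of the flange. It passes over the drive pin with 1.3 mm to spare on each side, about 0.05 rad either way.
- ammonite: The fossil fixed on top of the carrier's hub, 28 mm across and 8 mm high, from 46 to 54 mm above the carrier's underside. Origin: centre of its underside. Fragile: not to be gripped or pushed.
- stage: Microscope's rotary stage, fixed on the bench: a cream round base 150 mm across and a dark turning table 124 mm across, its top 40 mm above the bench. Origin: on the axis, at the underside; z up; the index line is towards its -x. This pose does not turn with the table. The table turns stiffly (about 0.15 N m), has no stop in the way and stays where it is left.
- stage_spindle (a point): Top of the steel spindle at the table's centre, 58 mm above the bench. Spindle: 15 mm across, 18 mm high, its last 4 mm taper to 9 mm. A carrier fully home has its underside on the table top, 40 mm above the bench; with its notch off the drive pin it rests on the pin top at 46 mm. A light press (2 to 4 N) slides over the pin without dragging the table along.
- stage_index (a point): The black index line on a small cream block at the front of the base, 70 mm from the axis towards the stage's -x, 39 mm above the bench. The table's one steel drive pin (6 mm across, 6 mm high, 26 mm from the axis; to be seen from above on the empty table) was left at an unmeasured angle, 0.3 to 1.3 rad anticlockwise from this line seen from above: between the stage's -x and -y sides.
- tray: White foam tray, fixed, 110 mm (its x) by 240 mm (its y), 30 mm high, with two round pockets 70 mm across and 6 mm deep, 55 mm either side of its centre along y; in each stands a carrier, its underside 24 mm above the bench. Origin: centre of the underside.
- carrier_tooth: The other carrier, in the other pocket: the same flange with a notch, but a slimmer hub (24 mm) bearing an upright pointed tooth, 76 mm high in all. Not to be disturbed. Origin: centre of its underside.
- brush: Loose brush, 160 mm long, lying on the bench along the tray's robot-side edge. Leave alone.
- tweezers: Loose steel tweezers, 125 mm long, lying on the bench beside the stage's -y side. Leave alone.
- loupe: Loose black loupe, 38 mm across and 36 mm high, standing on the bench behind the stage. Leave alone.
- jar: Loose glass jar, 52 mm across and 70 mm high, at the right of the bench. Leave alone.
Not all that is in view belongs to the job. Leave any purple look-alike of the carrier alone.

How it is judged:
By the outcome, as a careful person would: the job done as asked, in the order asked, and still so for the second after the job is handed in, with the robot touching nothing.
It also fails if it takes over 69 s, if anything falls off the work surface, if the arm or the gripper's body presses on something with over 40 N, if the wrist force passes 120 N, or if a joint passes its speed limit or range.

ROBOT

A 6-joint arm with a two-finger parallel gripper is mounted at the origin on the work surface. World frame = base frame: x ahead of the robot, y to its left, z up, the work surface at z = 0. Lengths are in mm, angles in rad, forces in N, time in s.
With the tool pointing down it reaches from about 350 to 725 mm from the base axis. Payload 6 kg.
Tool frame: the origin (TCP) lies between the finger pads; the fingertips stand 22 mm ahead of it and the grasp point (between the pads) lies 3 mm ahead of it; z points along the fingers, y is the direction in which the jaws open and shut (so a half turn about z gives the same grasp; the last joint's range is limited). The gripper opens to 85 mm and grips with 20 to 120 N. Pads are 22 mm wide; open, the fingers measure 114 mm over their backs; the gripper's body (76 mm by 85 mm) begins 54 mm behind the grasp point. The pads swing forward as they close: fully open they stand 13 mm farther back than shut.
Start: joints at [-0.889, 0.04, 0.085, 0, -1.615, -0.334], TCP at [204.507, -564.05, 253.261] pointing down, gripper open.
Joint ranges: [-2.56, 2.56], [-1.29, 2.01], [-1.08, 1.49], [-3.29, 1.98], [-2.81, -0.18], [-2.99, 2.99]. Speed limits (rad/s): [2.57, 2.57, 3.01, 3.14, 3.14, 3.14].

INTERFACE

Orientations are given as a unit quaternion [w, x, y, z].
In Python, from cell import bot gives the robot as it stands.
- The arm moves only by the shell command python3 -m creep 'ROWS' [FORCE]. ROWS is JSON, a list of rows, each an object of numbers: "hand": the opening, from -1 (shut) to 1 (fully open), so that 0 is half open; "tx", "ty", "tz": the shift along the tool's x, y, z in units of 50 mm (1.0 is 50 mm); "turn": the turn about the tool's z in units of 6 degrees (1.0 is 6 degrees). In form: [{"hand": .., "tx": .., "ty": .., "tz": .., "turn": ..}, ...]. A call has 1 to 5 rows; each row is the pose to reach, as a shift and turn from the pose commanded when the call began, along the tool's axes at that moment; what a row does not reach only later rows make up. A row lasts 1/10 s, in which the tool goes at most 50 mm and 8.59 degrees, less where a joint would pass 70% of its speed; a pose out of reach is approached as far as the arm can. A call with a gripper value outside its range is refused whole. The fingers move at their own pace and stop on an object; FORCE is the grip in N (left out, the last holds). Time passes only in rows, so rows that repeat a pose let the fingers close. It gives the time, the measured TCP pose, the force and the opening at its end, in the units of the state.
- bot.state(): the state, without advancing time (a new reading comes with each control period).
- bot.get_image(name): name is "scene" or "side" or "wrist"; returns a dict with "pixels" (400x640x3 uint8, red, green, blue), "depth" (400x640 float32, mm along the optical axis (not along the pixel's ray), 0 where there is no reading), "intrinsics" (3x3 intrinsics, pixels), "rvec" (rotation vector, rad) and "tvec" (3), from world to camera coordinates, as OpenCV has them; the wrist camera has in their place "mount" (4x4, takes a point from camera to tool coordinates, whose origin is the TCP and whose axes are the flange's). Camera axes: x right, y down, z forward; pixel columns grow to the right and rows downward; lengths in mm; the calibration is good to about 2 mm. A picture is of the moment at which its call begins: read the wrist's pose just before it.
- bot.close_job(): hands the job in, once; it reports no verdict.
Trained networks look in a picture, given as the dict that the camera call returned (one of the last four; its "shot" number tells which), for a name from the list of things; names that differ only in an ending like _2 or _b are one class to them, and where a whole thing is asked for, a point or a joint stands for the part that bears it (a point fixed in the world has none). Each returns a list of dicts, best first, with "conf" (0 to 1); they miss things now and then, are a little off and sometimes report something else, mostly with a low value. They report only what shows in the picture. A call takes as long as a camera call. They do not tell look-alikes from the thing itself.
- bot.outline_of(picture, query): "region" (400x640 bool, what is visible of it) and "bbox" ([left, top, width, height] in pixels, round what is visible of it).
- bot.place_of(picture, query): "pixel" ([column, row] in pixels: a listed point, or the origin of a listed thing).
The state is a dict: "t": time; "joints": joint angles; "dq": joint speeds; "tau": joint torques, N m; "eef_pos": TCP position; "tool_rot": TCP orientation; "contact_force": force on the tool from outside, world axes, zero at the start; "ft_torque": the same for the moment, N m; "opening": finger opening in mm.
Only numpy, scipy, OpenCV 4.12 (cv2) and the standard library are available. Lean on these libraries where they do the work, as an engineer would, in place of code of your own. Each camera call takes 0.05 s, during which the arm holds its last target. There are 200 camera calls.

## Working session

There is one attempt and no reset: what is moved stays moved. The work goes in short steps, Python scripts to look and compute and a shell command to move; the robot and the scene stay as the last step left them, time stands still between calls to the robot, and variables do not carry over. Pictures are saved under pics/ and viewed, about 8 in all and at most 12, crops included, and the job is handed in when it is done.

```bash
ls; mkdir -p pics
cat > h.py <<'E'
import numpy as np, cv2
from scipy.spatial.transform import Rotation as R
from cell import bot
def toolT(s):
    T=np.eye(4); q=s['tool_rot']; T[:3,:3]=R.from_quat([q[1],q[2],q[3],q[0]]).as_matrix(); T[:3,3]=s['eef_pos']; return T
def grab(name):
    s=bot.state(); im=bot.get_image(name)
    if name=='wrist': im['c2w']=toolT(s)@np.array(im['mount'])
    else:
        M=np.eye(4); M[:3,:3]=cv2.Rodrigues(np.array(im['rvec'],float))[0]; M[:3,3]=np.ravel(im['tvec']); im['c2w']=np.linalg.inv(M)
    return im
def ray(im,px,z):
    "pixel -> world point at height z"
    d=im['c2w'][:3,:3]@np.linalg.inv(im['intrinsics'])@[px[0],px[1],1.]; o=im['c2w'][:3,3]
    return o+d*(z-o[2])/d[2]
def proj(im,P):
    p=np.linalg.inv(im['c2w'])@np.append(P,1.); q=np.array(im['intrinsics'])@p[:3]; return q[:2]/q[2]
def save(im,fn,crop=None,k=1):
    a=im['pixels'][:,:,::-1]
    if crop: a=a[crop[1]:crop[3],crop[0]:crop[2]]
    cv2.imwrite('pics/'+fn,cv2.resize(a,None,fx=k,fy=k,interpolation=cv2.INTER_CUBIC))
E
python3 - <<'E'
from h import *
Z=dict(carrier=24,carrier_hub=57,carrier_notch=28,ammonite=70,stage=0,stage_spindle=58,stage_index=39,tray=0,carrier_tooth=24,loupe=0,jar=0)
ims=[]
for n in('scene','side','wrist'):
    im=grab(n); ims.append(im['pixels']); print(n,im['c2w'][:3,3].round())
    for q,z in Z.items():
        for d in bot.place_of(im,q)[:3]: print(q,np.round(d['pixel']),round(d['conf'],2),ray(im,d['pixel'],z).round(1))
a=np.vstack(ims[:2])[:,:,::-1]; cv2.imwrite('pics/a.png',cv2.resize(a,None,fx=.75,fy=.75)); cv2.imwrite('pics/w.png',ims[2][:,:,::-1])
print(bot.state())
E
```

```text
pics
scene [ 962. -488.  758.]
carrier [369. 173.] 0.83 [548.4 145.5  24. ]
carrier [403. 207.] 0.69 [681.1 109.9  24. ]
carrier_hub [407. 202.] 0.86 [691.6 101.6  57. ]
carrier_hub [370. 166.] 0.81 [551.4 138.6  57. ]
carrier_notch [372. 167.] 0.73 [541.7 163.   28. ]
ammonite [372. 161.] 0.53 [553.1 144.6  70. ]
ammonite [407. 196.] 0.44 [685.3 108.5  70. ]
stage [278. 258.] 0.78 [ 560.3 -188.5    0. ]
stage_spindle [274. 242.] 0.67 [ 554.4 -191.4   58. ]
stage_index [370. 168.] 0.23 [546.6 148.8  39. ]
tray [377. 167.] 0.57 [537.5 198.    0. ]
carrier_tooth [389. 155.] 0.72 [542.5 236.7  24. ]
loupe [273. 240.] 0.59 [ 516.5 -165.3    0. ]
loupe [315. 277.] 0.51 [ 654.6 -167.1    0. ]
jar [208. 356.] 0.6 [ 628.4 -430.     0. ]
side [ 46. 514. 852.]
carrier [257. 253.] 0.92 [544.8 141.9  24. ]
carrier [228. 232.] 0.74 [646.9 142.1  24. ]
carrier [264. 293.] 0.56 [452.6 207.5  24. ]
carrier_hub [226. 225.] 0.91 [642.8 146.7  57. ]
carrier_hub [253. 244.] 0.68 [549.4 144.8  57. ]
carrier_notch [253. 263.] 0.93 [528.  169.2  28. ]
carrier_notch [233. 221.] 0.91 [660.1 113.3  28. ]
ammo
[... 538 characters left out ...]
 374.]
{'t': 1.8, 'joints': array([-8.89332202e-01,  4.01959812e-02,  8.48347397e-02, -1.03744425e-05,
       -1.61549571e+00, -3.33728064e-01]), 'dq': array([ 1.39623008e-03,  1.31268155e-03, -1.28643706e-03, -3.30684120e-04,
       -4.97759012e-05,  8.38765553e-04]), 'tau': array([-4.89430950e-04, -3.67920864e+01,  3.47436404e+01,  6.93323180e+00,
       -9.96852868e-04, -1.20866090e-05]), 'eef_pos': array([ 204.49915923, -564.06379058,  253.28058285]), 'tool_rot': array([-1.02046335e-05, -1.72993574e-01,  9.84922953e-01,  2.90077706e-05]), 'contact_force': array([0.23138231, 0.76827374, 0.71908769]), 'ft_torque': array([ 0.05409885, -0.02782723,  0.04401419]), 'opening': 85.1226511506218}
```

View pics/a.png

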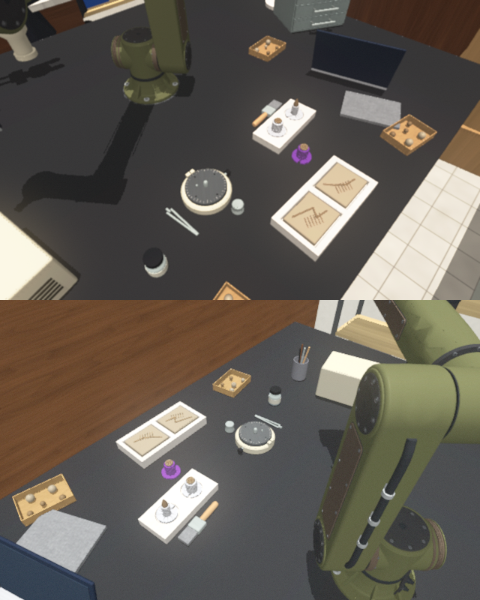

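Candidates: the aluminium ammonite carrier at scene (369,173), the purple look-alike at (403,207), and the tooth carrier at (389,155). I choose the aluminium one, and check it in a close crop.

```bash
cat >> h.py <<'E'
def units(P,yaw=None):
    "world target -> tool units; yaw = target world angle of tool x"
    s=bot.state(); T=toolT(s); d=T[:3,:3].T@(np.array(P)-T[:3,3])/50
    cur=np.arctan2(T[1,0],T[0,0]); print('tcp',s['eef_pos'].round(1),'yaw',cur.round(4),'j6',s['joints'][5].round(3),'units',d.round(3), '' if yaw is None else 'turn %.3f'%(-np.degrees((yaw-cur+np.pi)%(2*np.pi)-np.pi)/6))
E
python3 - <<'E'
from h import *
a=grab('scene');b=grab('side')
A=cv2.resize(a['pixels'][110:230,320:440],(400,400),interpolation=2);B=cv2.resize(b['pixels'][190:310,190:310],(400,400),interpolation=2)
cv2.imwrite('pics/b.png',np.hstack([A,B])[:,:,::-1])
w=bot.get_image('wrist');print(np.round(w['mount'],3),w['intrinsics'])
units([619,-164,253])
E
```

```text
[[  -0.      -0.964   -0.264   67.652]
 [   1.      -0.       0.      -0.187]
 [  -0.      -0.264    0.964 -120.816]
 [   0.       0.       0.       1.   ]] [[343.01105593   0.         320.29245115]
 [  0.         343.01105593 193.52286111]
 [  0.           0.           1.        ]]
tcp [ 204.5 -564.1  253.3] yaw -2.7938 j6 -0.334 units [-1.0521e+01  4.6970e+00  5.0000e-03]
```

View pics/b.png

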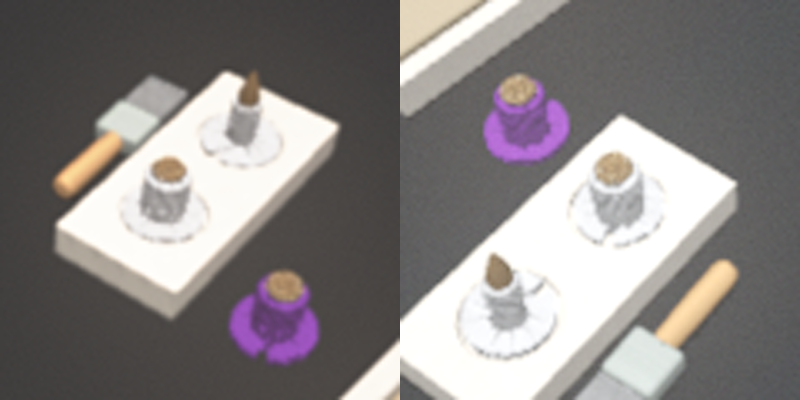

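The crops show the ammonite on the aluminium carrier in the -y pocket, with the tooth in the other pocket and the purple copy on the bench. The choice stands, so I go over the stage first.

```bash
python3 -m creep '[{"hand":1,"tx":-0.9,"ty":0.45},{"hand":1,"tx":-1.8,"ty":0.9},{"hand":1,"tx":-2.7,"ty":1.35},{"hand":1,"tx":-3.6,"ty":1.8},{"hand":1,"tx":-4.5,"ty":2.25}]'
python3 -m creep '[{"hand":1,"tx":-0.9,"ty":0.45},{"hand":1,"tx":-1.8,"ty":0.9},{"hand":1,"tx":-2.7,"ty":1.35},{"hand":1,"tx":-3.6,"ty":1.8},{"hand":1,"tx":-4.5,"ty":2.25}]'
python3 -m creep '[{"hand":1,"tx":-0.2,"ty":0.19},{"hand":1,"tx":-0.2,"ty":0.19},{"hand":1,"tx":-0.2,"ty":0.19}]'
cat > st.py <<'E'
from h import *
im=grab('wrist')
for q,z in dict(stage=0,stage_spindle=58,stage_index=39,tweezers=0,loupe=36).items():
    for d in bot.place_of(im,q)[:2]: print(q,np.round(d['pixel']),round(d['conf'],2),ray(im,d['pixel'],z).round(1))
save(im,'c.png'); np.save('c.npy',im['c2w'])
units([556,-187,253])
E
python3 st.py
```

```text
tcp [ 204.5 -564.1  253.3] yaw -2.7938 j6 -0.334 units [-9.179e+00  4.694e+00  6.000e-03] schema error: expected keys hand, tx, ty, tz, turn
schema error: expected keys hand, tx, ty, tz, turn
schema error: expected keys hand, tx, ty, tz, turn
```

View pics/c.png

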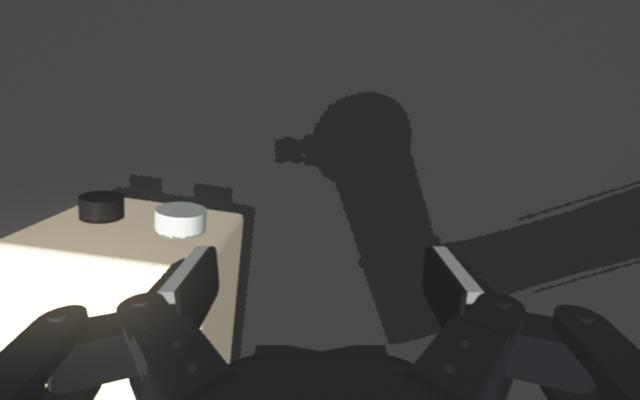

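The first move was refused because every row needs all five keys. The picture shows only bench under the hand.

```bash
python3 -m creep '[{"hand":1,"tx":-0.9,"ty":0.45,"tz":0,"turn":0},{"hand":1,"tx":-1.8,"ty":0.9,"tz":0,"turn":0},{"hand":1,"tx":-2.7,"ty":1.35,"tz":0,"turn":0},{"hand":1,"tx":-3.6,"ty":1.8,"tz":0,"turn":0},{"hand":1,"tx":-4.5,"ty":2.25,"tz":0,"turn":0}]'
python3 -m creep '[{"hand":1,"tx":-0.9,"ty":0.45,"tz":0,"turn":0},{"hand":1,"tx":-1.8,"ty":0.9,"tz":0,"turn":0},{"hand":1,"tx":-2.7,"ty":1.35,"tz":0,"turn":0},{"hand":1,"tx":-3.6,"ty":1.8,"tz":0,"turn":0},{"hand":1,"tx":-4.5,"ty":2.25,"tz":0,"turn":0}]'
python3 -m creep '[{"hand":1,"tx":-0.2,"ty":0.19,"tz":0,"turn":0},{"hand":1,"tx":-0.2,"ty":0.19,"tz":0,"turn":0},{"hand":1,"tx":-0.2,"ty":0.19,"tz":0,"turn":0}]'
python3 st.py
```

```text
t: 2.75
eef_pos: [377.6, -381.1, 253.6]
tool_rot: [0.0, -0.173, 0.985, -0.0]
contact_force: [1.0, -0.2, 0.4]
opening: 85.2
t: 3.25
eef_pos: [549.9, -199.6, 253.7]
tool_rot: [0.0, -0.173, 0.985, -0.0]
contact_force: [0.7, -0.6, 0.0]
opening: 85.6
t: 3.55
eef_pos: [554.7, -189.3, 253.4]
tool_rot: [-0.0, -0.173, 0.985, -0.0]
contact_force: [-0.2, 0.1, -0.4]
opening: 85.4
stage [321. 158.] 0.58 [ 548.8 -191.1    0. ]
stage_spindle [322. 172.] 0.94 [ 552.7 -188.5   58. ]
stage_index [343.  99.] 0.91 [ 483.4 -192.4   39. ]
tweezers [215. 142.] 0.78 [ 572.3 -305.3    0. ]
tweezers [639. 282.] 0.58 [559.9 224.9   0. ]
loupe [308. 251.] 0.69 [ 642.8 -172.1   36. ]
tcp [ 554.5 -189.9  253.6] yaw -2.7951 j6 -1.236 units [-0.049  0.044  0.012]
```

View pics/c.png

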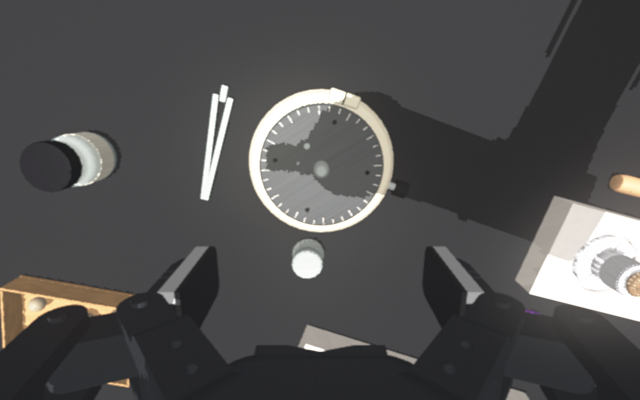

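The stage fills the middle of the picture: index block near (343,97), spindle at (321,168), and a pale dot at (306,147) that is probably the pin. I'll rectify it at table height to measure.

```bash
cat > st2.py <<'E'
from h import *
im=grab('wrist'); c0=np.array([553.5,-189.]); k=4; N=170*k
u,v=np.meshgrid(np.arange(N),np.arange(N))  # u -> world y decreasing (right), v -> x decreasing(down): view from above, robot at bottom
X=c0[0]+85-v/k; Y=c0[1]+85-u/k
Ti=np.linalg.inv(im['c2w']); K=np.array(im['intrinsics'])
def rect(z):
    P=np.stack([X,Y,np.full_like(X,z),np.ones_like(X)],-1)@Ti.T; p=P[...,:3]@K.T; p=p[...,:2]/p[...,2:]
    return cv2.remap(im['pixels'],p.astype(np.float32),None,cv2.INTER_CUBIC)
r=rect(40)
s=im['pixels']
# table edge: radial dark->cream transition
g=cv2.GaussianBlur(r.astype(np.float32),(0,0),3); g=g[...,0]
c=c0.copy()
for it in range(4):
    pts=[]
    for a in np.arange(0,2*np.pi,.05):
        rr=np.arange(57,68,.25); x=c[0]+rr*np.cos(a); y=c[1]+rr*np.sin(a)
        pr=cv2.remap(g,((c0[1]+85-y)*k).astype(np.float32)[None],((c0[0]+85-x)*k).astype(np.float32)[None],1)[0]
        d=np.diff(pr); i=d.argmax()
        if d[i]>4: pts.append([x[i],y[i]])
    pts=np.array(pts); 
    A=np.c_[2*pts,np.ones(len(pts))]; s_,*_=np.linalg.lstsq(A,(pts**2).sum(1),rcond=None)
    for _ in range(3):
        res=np.abs(np.hypot(*(pts-s_[:2]).T)-np.sqrt(s_[2]+s_[:2]@s_[:2])); m=res<1.5
        s_,*_=np.linalg.lstsq(A[m],(pts[m]**2).sum(1),rcond=None)
    c=s_[:2]
print('axis',c,'R',np.sqrt(s_[2]+c@c),m.sum(),len(m))
cv2.imwrite('pics/d.png',cv2.resize(r[20:-20,20:-20,::-1],(600,600)))
for d in bot.place_of(im,'stage_index')[:1]: p=ray(im,d['pixel'],39)[:2]-c; print('index',p,np.hypot(*p),np.arctan2(p[1],p[0]))
for d in bot.place_of(im,'stage_spindle')[:1]: print('spindle',ray(im,d['pixel'],58))
print('dot',[ray(im,(306,147),46)[:2]-c])
units([546,143,253])
E
python3 st2.py
```

```text
axis [ 551.18694974 -189.93168545] R 60.93673735176124 126 126
index [-68.93070556  -3.79022309] 69.0348315004781 -3.086661979183948
spindle [ 550.80520639 -192.81507977   58.        ]
dot [array([-14.34933385, -21.07542954])]
tcp [ 554.7 -189.5  253.4] yaw -2.7945 j6 -1.236 units [-2.099  6.312  0.008]
```

View pics/d.png

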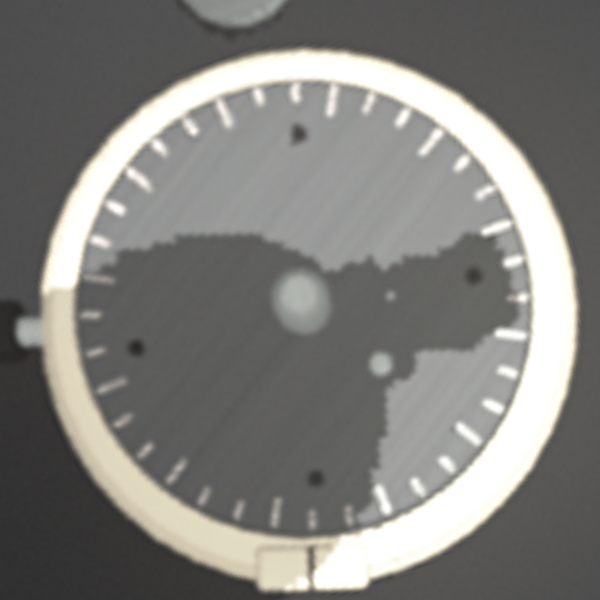

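The rectified view is clear: axis about (551.2,-190), pin at crop (381,363), about 0.96 rad anticlockwise of world -x, and index line about 0.03 rad. Now over to the carrier.

```bash
python3 -m creep '[{"hand":1,"tx":-0.3,"ty":0.9,"tz":0,"turn":0},{"hand":1,"tx":-0.6,"ty":1.8,"tz":0,"turn":0},{"hand":1,"tx":-0.9,"ty":2.7,"tz":0,"turn":0},{"hand":1,"tx":-1.2,"ty":3.6,"tz":0,"turn":0},{"hand":1,"tx":-1.5,"ty":4.5,"tz":0,"turn":0}]' 30
python3 -m creep '[{"hand":1,"tx":-0.3,"ty":0.9,"tz":0,"turn":0},{"hand":1,"tx":-0.6,"ty":1.8,"tz":0,"turn":0},{"hand":1,"tx":-0.6,"ty":1.8,"tz":0,"turn":0},{"hand":1,"tx":-0.6,"ty":1.8,"tz":0,"turn":0}]'
cat > ca.py <<'E'
from h import *
im=grab('wrist')
for q,z in dict(carrier=24,carrier_hub=57,carrier_notch=28,ammonite=70,carrier_tooth=24,tray=0).items():
    for d in bot.place_of(im,q)[:2]: print(q,np.round(d['pixel']),round(d['conf'],2),ray(im,d['pixel'],z).round(1))
c0=np.array([546.,144.]); k=6; N=100*k
u,v=np.meshgrid(np.arange(N),np.arange(N)); X=c0[0]+50-v/k; Y=c0[1]+50-u/k
P=np.stack([X,Y,np.full_like(X,32),np.ones_like(X)],-1)@np.linalg.inv(im['c2w']).T; p=P[...,:3]@np.array(im['intrinsics']).T; p=p[...,:2]/p[...,2:]
r=cv2.remap(im['pixels'],p.astype(np.float32),None,cv2.INTER_CUBIC)
a=cv2.resize(im['pixels'],None,fx=.31,fy=.31)
o=np.zeros((600,800,3),np.uint8); o[:,:600]=r; o[:124,600:798]=a
cv2.imwrite('pics/e.png',o[:,:,::-1]); np.save('rect.npy',r)
units([546,144,253])
E
python3 ca.py
```

```text
t: 4.5
eef_pos: [548.3, 49.7, 253.6]
tool_rot: [0.0, -0.173, 0.985, 0.0]
contact_force: [0.6, 0.1, -0.8]
opening: 85.3
t: 4.9
eef_pos: [546.1, 143.8, 253.1]
tool_rot: [-0.0, -0.174, 0.985, -0.0]
contact_force: [-0.7, -1.0, 0.3]
opening: 85.3
carrier [318. 174.] 0.75 [553.2 144.1  24. ]
carrier [272. 254.] 0.61 [656.6 126.5  24. ]
carrier_hub [264. 266.] 0.97 [655.9 122.2  57. ]
carrier_hub [316. 176.] 0.91 [549.6 140.8  57. ]
carrier_notch [343. 160.] 0.69 [530.2 162.2  28. ]
carrier_notch [245. 257.] 0.69 [668.3 100.3  28. ]
ammonite [263. 277.] 0.8 [659.8 125.2  70. ]
carrier_tooth [416. 197.] 0.94 [541.4 250.5  24. ]
tray [366. 177.] 0.6 [543.7 196.9   0. ]
tcp [546.4 141.9 253.5] yaw -2.7953 j6 -1.834 units [-0.006  0.042  0.01 ]
```

View pics/e.png

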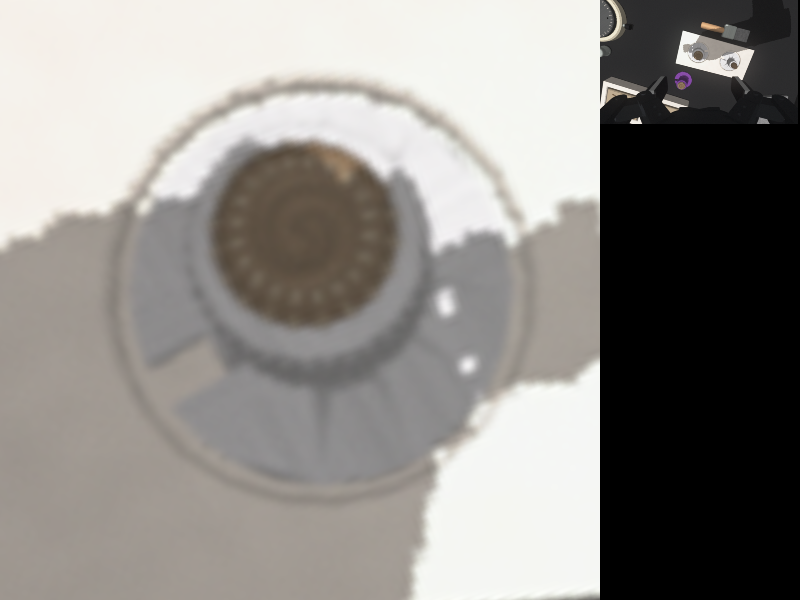

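Wrist view: the coiled ammonite is confirmed on the chosen carrier. The flange circle is centred at crop (321,288), i.e. (548,140.5). The notch is lower left at about (190,373), world angle about 2.15. The present tool yaw suits the wrist range, so I go down.

```bash
python3 -m creep '[{"hand":1,"tx":-0.02,"ty":-0.04,"tz":0.8,"turn":0},{"hand":1,"tx":-0.02,"ty":-0.04,"tz":1.6,"turn":0},{"hand":1,"tx":-0.02,"ty":-0.04,"tz":2.4,"turn":0},{"hand":1,"tx":-0.02,"ty":-0.04,"tz":2.9,"turn":0},{"hand":1,"tx":-0.02,"ty":-0.04,"tz":2.9,"turn":0}]' 40
python3 - <<'E'
from h import *
units([548.1,140.5,60])
E
```

```text
t: 5.75
eef_pos: [545.7, 139.9, 103.8]
tool_rot: [-0.004, -0.172, 0.985, -0.001]
contact_force: [0.1, -0.1, 0.7]
opening: 85.1
tcp [545.7 139.9 103.8] yaw -2.795 j6 -1.83 units [-0.056 -0.004  0.876]
```

```bash
python3 -m creep '[{"hand":1,"tx":-0.04,"ty":0,"tz":0.4,"turn":0},{"hand":1,"tx":-0.04,"ty":0,"tz":0.87,"turn":0},{"hand":1,"tx":-0.04,"ty":0,"tz":0.87,"turn":0},{"hand":1,"tx":-0.04,"ty":0,"tz":0.87,"turn":0}]'
python3 -m creep '[{"hand":-1,"tx":0,"ty":0,"tz":0,"turn":0},{"hand":-1,"tx":0,"ty":0,"tz":0,"turn":0},{"hand":-1,"tx":0,"ty":0,"tz":0,"turn":0},{"hand":-1,"tx":0,"ty":0,"tz":0,"turn":0},{"hand":-1,"tx":0,"ty":0,"tz":0,"turn":0}]' 40
python3 -m creep '[{"hand":-1,"tx":0,"ty":0,"tz":0,"turn":0},{"hand":-1,"tx":0,"ty":0,"tz":0,"turn":0},{"hand":-1,"tx":0,"ty":0,"tz":0,"turn":0},{"hand":-1,"tx":0,"ty":0,"tz":0,"turn":0}]'
```

```text
t: 6.15
eef_pos: [550.5, 141.9, 66.7]
tool_rot: [0.001, -0.173, 0.985, -0.0]
contact_force: [-0.9, 0.8, 1.9]
opening: 85.5
t: 6.65
eef_pos: [550.2, 142.1, 65.9]
tool_rot: [0.001, -0.173, 0.985, 0.0]
contact_force: [-1.1, 0.5, 4.2]
opening: 35.0
t: 7.05
eef_pos: [550.2, 142.2, 65.8]
tool_rot: [0.001, -0.173, 0.985, 0.0]
contact_force: [-1.5, 0.3, 6.3]
opening: 34.7
```

The grip is about 6 mm above the hub's middle, so I regrip lower.

```bash
python3 -m creep '[{"hand":0.2,"tx":0,"ty":0,"tz":0,"turn":0},{"hand":0.2,"tx":0,"ty":0,"tz":0,"turn":0},{"hand":0.2,"tx":0.03,"ty":0,"tz":0.05,"turn":0},{"hand":0.2,"tx":0.03,"ty":0,"tz":0.11,"turn":0},{"hand":0.2,"tx":0.03,"ty":0,"tz":0.11,"turn":0}]'
python3 -m creep '[{"hand":0.2,"tx":0,"ty":0,"tz":0,"turn":0}]'
python3 -m creep '[{"hand":-1,"tx":0,"ty":0,"tz":0,"turn":0},{"hand":-1,"tx":0,"ty":0,"tz":0,"turn":0},{"hand":-1,"tx":0,"ty":0,"tz":0,"turn":0},{"hand":-1,"tx":0,"ty":0,"tz":0,"turn":0},{"hand":-1,"tx":0,"ty":0,"tz":0,"turn":0}]' 40
python3 - <<'E'
from h import *
units([548.1,140.5,60]); print(bot.state()['contact_force'],bot.state()['ft_torque'])
E
```

```text
t: 7.55
eef_pos: [547.8, 141.3, 58.3]
tool_rot: [-0.001, -0.173, 0.985, -0.0]
contact_force: [-0.2, -0.7, 0.2]
opening: 51.1
t: 7.65
eef_pos: [548.2, 141.4, 59.0]
tool_rot: [-0.0, -0.173, 0.985, -0.0]
contact_force: [0.5, -0.9, -0.5]
opening: 51.1
t: 8.15
eef_pos: [548.5, 141.6, 59.5]
tool_rot: [0.0, -0.173, 0.985, 0.0]
contact_force: [1.5, 1.0, 1.9]
opening: 35.1
tcp [548.5 141.6  59.5] yaw -2.7937 j6 -1.83 units [ 0.015 -0.018 -0.009] 
[1.47435035 1.01356155 1.91161919] [ 0.12637901 -0.04406501 -0.03731149]
```

```bash
python3 -m creep '[{"hand":-1,"tx":0,"ty":0,"tz":-0.1,"turn":0},{"hand":-1,"tx":0,"ty":0,"tz":-0.3,"turn":0},{"hand":-1,"tx":0,"ty":0,"tz":-0.8,"turn":0},{"hand":-1,"tx":0,"ty":0,"tz":-1.4,"turn":0},{"hand":-1,"tx":0,"ty":0,"tz":-2,"turn":0}]' 40
python3 -m creep '[{"hand":-1,"tx":0.15,"ty":-0.42,"tz":0,"turn":0},{"hand":-1,"tx":0.42,"ty":-1.2,"tz":0,"turn":0},{"hand":-1,"tx":0.7,"ty":-2,"tz":0,"turn":0},{"hand":-1,"tx":1,"ty":-2.8,"tz":0,"turn":0},{"hand":-1,"tx":1.27,"ty":-3.6,"tz":0,"turn":0}]'
python3 -m creep '[{"hand":-1,"tx":0.25,"ty":-0.75,"tz":0,"turn":0},{"hand":-1,"tx":0.55,"ty":-1.6,"tz":0,"turn":0},{"hand":-1,"tx":0.78,"ty":-2.2,"tz":0,"turn":0},{"hand":-1,"tx":0.94,"ty":-2.64,"tz":0,"turn":0},{"hand":-1,"tx":0.94,"ty":-2.64,"tz":0,"turn":0}]'
python3 -m creep '[{"hand":-1,"tx":0,"ty":0,"tz":0,"turn":-1.4},{"hand":-1,"tx":0,"ty":0,"tz":0,"turn":-2.8},{"hand":-1,"tx":0,"ty":0,"tz":0,"turn":-4.2},{"hand":-1,"tx":0,"ty":0,"tz":0,"turn":-5.6},{"hand":-1,"tx":0,"ty":0,"tz":0,"turn":-7}]'
python3 -m creep '[{"hand":-1,"tx":0,"ty":0,"tz":0,"turn":-1.4},{"hand":-1,"tx":0,"ty":0,"tz":0,"turn":-2.8},{"hand":-1,"tx":0,"ty":0,"tz":0,"turn":-4.2},{"hand":-1,"tx":0,"ty":0,"tz":0,"turn":-5.6},{"hand":-1,"tx":0,"ty":0,"tz":0,"turn":-7}]'
python3 - <<'E'
from h import *
units([551.2,-190,160],-.59)
E
```

```text
t: 8.65
eef_pos: [548.1, 141.3, 160.8]
tool_rot: [-0.0, -0.173, 0.985, -0.0]
contact_force: [0.9, 0.1, -1.0]
opening: 34.7
t: 9.15
eef_pos: [549.6, -50.9, 160.1]
tool_rot: [0.0, -0.173, 0.985, 0.0]
contact_force: [0.3, -0.0, -1.0]
opening: 34.9
t: 9.65
eef_pos: [550.2, -192.1, 159.6]
tool_rot: [-0.0, -0.171, 0.985, -0.0]
contact_force: [0.1, -0.5, -1.6]
opening: 35.0
t: 10.15
eef_pos: [550.8, -188.7, 159.7]
tool_rot: [0.0, -0.517, 0.856, 0.0]
contact_force: [0.0, 0.4, -2.2]
opening: 35.0
t: 10.65
eef_pos: [550.9, -188.7, 159.7]
tool_rot: [-0.0, 0.79, -0.614, -0.0]
contact_force: [-0.4, 0.5, -1.7]
opening: 34.9
tcp [ 550.9 -188.7  159.7] yaw -1.321 j6 0.236 units [ 0.027 -0.    -0.005] turn -6.981
```

```bash
python3 -m creep '[{"hand":-1,"tx":0,"ty":0,"tz":0,"turn":-1.4},{"hand":-1,"tx":0,"ty":0,"tz":0,"turn":-2.8},{"hand":-1,"tx":0,"ty":0,"tz":0,"turn":-4.2},{"hand":-1,"tx":0,"ty":0,"tz":0,"turn":-5.6},{"hand":-1,"tx":0,"ty":0,"tz":0,"turn":-7}]'
python3 -m creep '[{"hand":-1,"tx":0,"ty":0,"tz":0,"turn":0},{"hand":-1,"tx":0,"ty":0,"tz":0,"turn":0}]'
cat > hold.py <<'E'
from h import *
import sys
im=grab('wrist'); s=bot.state(); p0=s['eef_pos']; zt=p0[2]-35.5
for q,z in dict(carrier_notch=zt+8,carrier_hub=zt+33,stage_index=39).items():
    for d in bot.place_of(im,q)[:2]: print(q,np.round(d['pixel']),round(d['conf'],2),ray(im,d['pixel'],z).round(1))
def rect(z,c0,h,k):
    N=int(2*h*k); u,v=np.meshgrid(np.arange(N),np.arange(N)); X=c0[0]+h-v/k; Y=c0[1]+h-u/k
    P=np.stack([X,Y,np.full_like(X,z),np.ones_like(X)],-1)@np.linalg.inv(im['c2w']).T; p=P[...,:3]@np.array(im['intrinsics']).T; p=p[...,:2]/p[...,2:]
    return cv2.remap(im['pixels'],p.astype(np.float32),None,cv2.INTER_CUBIC)
a=rect(zt+8,p0,40,5); b=rect(40,[551.2,-190],85,400/170)
cv2.imwrite('pics/'+sys.argv[1],np.hstack([a,b])[:,:,::-1]); units([551.2,-190,160],-.59)
E
python3 hold.py f.png
```

```text
t: 11.15
eef_pos: [550.8, -188.7, 159.7]
tool_rot: [-0.0, 0.957, -0.29, -0.0]
contact_force: [0.5, -1.2, -2.6]
opening: 35.3
t: 11.35
eef_pos: [550.9, -189.0, 159.6]
tool_rot: [-0.0, 0.956, -0.295, 0.0]
contact_force: [-0.3, -0.3, -1.6]
opening: 35.0
carrier_notch [374. 232.] 0.84 [ 542.6 -214.3  132. ]
carrier_hub [320. 276.] 0.78 [ 549.4 -188.8  157. ]
stage_index [324. 293.] 0.59 [ 481.4 -145.6   39. ]
tcp [ 550.8 -189.4  159.3] yaw -0.5964 j6 0.962 units [ 0.014  0.006 -0.014] turn -0.061
```

View pics/f.png

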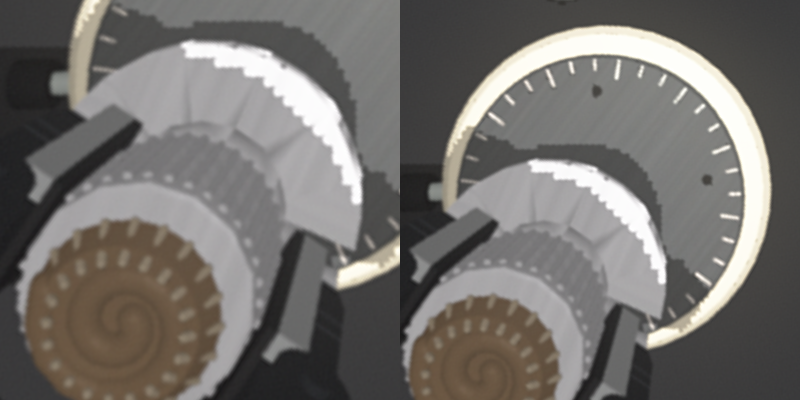

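The notch is near (-8,-25) from the axis (angle about -1.9), half hidden by the finger and about 0.25 rad anticlockwise of the pin, as intended. The table circle agrees with the earlier axis. Going down.

```bash
python3 -m creep '[{"hand":-1,"tx":0.01,"ty":0.01,"tz":0.4,"turn":0},{"hand":-1,"tx":0.01,"ty":0.01,"tz":0.8,"turn":0},{"hand":-1,"tx":0.01,"ty":0.01,"tz":1.05,"turn":0},{"hand":-1,"tx":0.01,"ty":0.01,"tz":1.16,"turn":0},{"hand":-1,"tx":0.01,"ty":0.01,"tz":1.18,"turn":0}]'
python3 -m creep '[{"hand":-1,"tx":0,"ty":0,"tz":0,"turn":0},{"hand":-1,"tx":0,"ty":0,"tz":0,"turn":0},{"hand":-1,"tx":0,"ty":0,"tz":0,"turn":0},{"hand":-1,"tx":0,"ty":0,"tz":0,"turn":0}]'
python3 -m creep '[{"hand":-1,"tx":0,"ty":0,"tz":0.03,"turn":0},{"hand":-1,"tx":0,"ty":0,"tz":0.06,"turn":0},{"hand":-1,"tx":0,"ty":0,"tz":0.09,"turn":0},{"hand":-1,"tx":0,"ty":0,"tz":0.12,"turn":0},{"hand":-1,"tx":0,"ty":0,"tz":0.15,"turn":0}]'
python3 - <<'E'
from h import *
units([551.2,-190,81.5],-.59); s=bot.state(); print(s['contact_force'],s['ft_torque'])
E
```

```text
t: 12.05
eef_pos: [550.7, -190.2, 99.9]
tool_rot: [0.0, 0.956, -0.293, -0.0]
contact_force: [0.6, -0.1, -1.2]
opening: 35.1
t: 12.45
eef_pos: [551.1, -190.2, 100.8]
tool_rot: [-0.0, 0.956, -0.293, 0.0]
contact_force: [-1.0, -0.7, -0.6]
opening: 34.8
t: 12.95
eef_pos: [550.9, -190.2, 92.5]
tool_rot: [-0.0, 0.956, -0.293, -0.0]
contact_force: [0.1, -0.1, -1.9]
opening: 34.7
tcp [ 550.9 -190.2   92.5] yaw -0.5947 j6 0.965 units [ 0.003 -0.006  0.221] turn -0.044
[ 0.09544293 -0.12198454 -1.89807438] [-0.04314706 -0.03378936  0.0375026 ]
```

```bash
python3 -m creep '[{"hand":-1,"tx":0,"ty":0,"tz":0.025,"turn":0},{"hand":-1,"tx":0,"ty":0,"tz":0.05,"turn":0},{"hand":-1,"tx":0,"ty":0,"tz":0.075,"turn":0},{"hand":-1,"tx":0,"ty":0,"tz":0.1,"turn":0},{"hand":-1,"tx":0,"ty":0,"tz":0.1,"turn":0}]'
```

```text
t: 13.45
eef_pos: [551.6, -190.0, 88.1]
tool_rot: [-0.0, 0.956, -0.293, 0.001]
contact_force: [2.6, 0.3, -1.4]
opening: 35.3
```

```bash
python3 -m creep '[{"hand":-1,"tx":0.013,"ty":-0.009,"tz":0.0,"turn":0},{"hand":-1,"tx":0.013,"ty":-0.009,"tz":0.03,"turn":0},{"hand":-1,"tx":0.013,"ty":-0.009,"tz":0.055,"turn":0},{"hand":-1,"tx":0.013,"ty":-0.009,"tz":0.08,"turn":0},{"hand":-1,"tx":0.013,"ty":-0.009,"tz":0.08,"turn":0}]'
python3 -m creep '[{"hand":-1,"tx":0,"ty":0,"tz":0,"turn":0},{"hand":-1,"tx":0,"ty":0,"tz":0,"turn":0}]'
```

```text
t: 13.95
eef_pos: [551.9, -190.1, 83.6]
tool_rot: [-0.0, 0.956, -0.293, 0.0]
contact_force: [2.7, 1.1, -0.9]
opening: 35.1
t: 14.15
eef_pos: [551.8, -190.0, 83.6]
tool_rot: [-0.0, 0.956, -0.293, 0.0]
contact_force: [3.1, 1.9, -2.1]
opening: 34.7
```

```bash
python3 -m creep '[{"hand":-1,"tx":0.011,"ty":-0.02,"tz":0.0,"turn":0},{"hand":-1,"tx":0.011,"ty":-0.02,"tz":0.01,"turn":0},{"hand":-1,"tx":0.011,"ty":-0.02,"tz":0.02,"turn":0},{"hand":-1,"tx":0.011,"ty":-0.02,"tz":0.02,"turn":0}]'
python3 -m creep '[{"hand":-1,"tx":0,"ty":0,"tz":0.01,"turn":0},{"hand":-1,"tx":0,"ty":0,"tz":0.02,"turn":0},{"hand":-1,"tx":0,"ty":0,"tz":0.02,"turn":0}]'
```

```text
t: 14.55
eef_pos: [552.2, -189.8, 82.3]
tool_rot: [0.0, 0.956, -0.293, -0.001]
contact_force: [-0.5, 0.0, -2.0]
opening: 35.0
t: 14.85
eef_pos: [552.6, -189.7, 81.6]
tool_rot: [0.0, 0.956, -0.293, -0.0]
contact_force: [-0.0, -0.3, -1.5]
opening: 35.1
```

```bash
python3 -m creep '[{"hand":-1,"tx":0,"ty":0,"tz":0.01,"turn":0},{"hand":-1,"tx":0,"ty":0,"tz":0.01,"turn":0},{"hand":-1,"tx":0,"ty":0,"tz":0.01,"turn":0}]'
python3 -m creep '[{"hand":-1,"tx":0,"ty":0,"tz":0.01,"turn":0},{"hand":-1,"tx":0,"ty":0,"tz":0.01,"turn":0},{"hand":-1,"tx":0,"ty":0,"tz":0.01,"turn":0}]'
```

```text
t: 15.15
eef_pos: [552.7, -189.7, 81.5]
tool_rot: [0.0, 0.956, -0.293, 0.0]
contact_force: [0.1, -0.1, -0.3]
opening: 34.8
t: 15.45
eef_pos: [552.9, -189.7, 81.4]
tool_rot: [0.0, 0.956, -0.293, 0.0]
contact_force: [-1.4, 0.3, 3.3]
opening: 34.7
```

Resting on the pin top at 81.4 with about 5 N. Ease off slightly, then start the clockwise feel.

```bash
python3 -m creep '[{"hand":-1,"tx":-0.003,"ty":0.002,"tz":-0.004,"turn":0},{"hand":-1,"tx":-0.003,"ty":0.002,"tz":-0.004,"turn":0},{"hand":-1,"tx":-0.003,"ty":0.002,"tz":-0.004,"turn":0}]'
python3 -m creep '[{"hand":-1,"tx":0,"ty":0,"tz":0,"turn":0.25},{"hand":-1,"tx":0,"ty":0,"tz":0,"turn":0.5},{"hand":-1,"tx":0,"ty":0,"tz":0,"turn":0.75},{"hand":-1,"tx":0,"ty":0,"tz":0,"turn":1},{"hand":-1,"tx":0,"ty":0,"tz":0,"turn":1}]'
python3 -c "
from h import *
s=bot.state();units([552.4,-189.8,81]);print(s['contact_force'],s['ft_torque'])"
```

```text
t: 15.75
eef_pos: [552.8, -189.7, 81.3]
tool_rot: [-0.0, 0.956, -0.293, 0.0]
contact_force: [-0.6, 0.9, 4.4]
opening: 34.9
t: 16.25
eef_pos: [552.8, -189.7, 81.2]
tool_rot: [-0.0, 0.939, -0.343, 0.0]
contact_force: [2.0, -0.7, 2.9]
opening: 34.9
tcp [ 552.8 -189.7   81.2] yaw -0.7005 j6 0.858 units [-0.005  0.007  0.003] 
[ 2.03837239 -0.65894349  2.914465  ] [-0.56310493 -0.58955116  0.04135164]
```

```bash
python3 -m creep '[{"hand":-1,"tx":0,"ty":0,"tz":-0.004,"turn":0},{"hand":-1,"tx":0,"ty":0,"tz":-0.004,"turn":0.15},{"hand":-1,"tx":0,"ty":0,"tz":-0.004,"turn":0.3},{"hand":-1,"tx":0,"ty":0,"tz":-0.004,"turn":0.3},{"hand":-1,"tx":0,"ty":0,"tz":-0.004,"turn":0.3}]'
python3 -m creep '[{"hand":-1,"tx":0,"ty":0,"tz":0,"turn":0.15},{"hand":-1,"tx":0,"ty":0,"tz":0,"turn":0.3},{"hand":-1,"tx":0,"ty":0,"tz":0,"turn":0.3},{"hand":-1,"tx":0,"ty":0,"tz":0,"turn":0.3}]'
```

```text
t: 16.75
eef_pos: [552.1, -189.3, 80.4]
tool_rot: [-0.0, 0.934, -0.357, -0.001]
contact_force: [1.4, -0.7, 0.0]
opening: 35.3
t: 17.15
eef_pos: [552.1, -189.5, 80.5]
tool_rot: [0.0, 0.928, -0.372, -0.001]
contact_force: [0.5, 0.7, -3.0]
opening: 34.9
```

The force vanished and z fell: the notch seems to have found the pin. I lower it without turning.

```bash
python3 -m creep '[{"hand":-1,"tx":0,"ty":0,"tz":0.01,"turn":0},{"hand":-1,"tx":0,"ty":0,"tz":0.02,"turn":0},{"hand":-1,"tx":0,"ty":0,"tz":0.02,"turn":0}]'
```

```text
t: 17.45
eef_pos: [552.2, -189.6, 79.9]
tool_rot: [0.0, 0.928, -0.372, -0.0]
contact_force: [-0.6, -0.2, -0.1]
opening: 34.8
```

```bash
python3 -m creep '[{"hand":-1,"tx":0,"ty":0,"tz":0.015,"turn":0},{"hand":-1,"tx":0,"ty":0,"tz":0.02,"turn":0},{"hand":-1,"tx":0,"ty":0,"tz":0.02,"turn":0}]'
python3 -c "
from h import *
s=bot.state();units([552.4,-189.8,81]);print(s['contact_force'],s['ft_torque'])"
```

```text
t: 17.75
eef_pos: [552.4, -189.6, 79.0]
tool_rot: [-0.0, 0.928, -0.372, -0.0]
contact_force: [-0.1, 0.0, -1.5]
opening: 35.1
tcp [ 552.4 -189.6   79. ] yaw -0.7622 j6 0.796 units [ 0.002  0.003 -0.039] 
[-0.13237004  0.03184466 -1.51797525] [ 0.09605379  0.20720995 -0.03750834]
```

```bash
python3 -m creep '[{"hand":-1,"tx":0,"ty":0,"tz":0.015,"turn":0},{"hand":-1,"tx":0,"ty":0,"tz":0.03,"turn":0},{"hand":-1,"tx":0,"ty":0,"tz":0.045,"turn":0},{"hand":-1,"tx":0,"ty":0,"tz":0.045,"turn":0}]'
python3 -m creep '[{"hand":-1,"tx":0,"ty":0,"tz":0.01,"turn":0},{"hand":-1,"tx":0,"ty":0,"tz":0.02,"turn":0},{"hand":-1,"tx":0,"ty":0,"tz":0.02,"turn":0}]'
```

```text
t: 18.15
eef_pos: [552.4, -189.6, 76.7]
tool_rot: [-0.0, 0.928, -0.372, -0.0]
contact_force: [-0.4, -1.2, -1.9]
opening: 35.3
t: 18.45
eef_pos: [552.5, -189.6, 75.8]
tool_rot: [-0.0, 0.928, -0.372, -0.0]
contact_force: [-0.3, 0.2, -1.6]
opening: 34.8
```

```bash
python3 -m creep '[{"hand":-1,"tx":0,"ty":0,"tz":0.01,"turn":0},{"hand":-1,"tx":0,"ty":0,"tz":0.01,"turn":0},{"hand":-1,"tx":0,"ty":0,"tz":0.01,"turn":0}]'
python3 -c "
from h import *
s=bot.state();units([552.4,-189.8,81]);print(s['contact_force'],s['ft_torque'])"
```

```text
t: 18.75
eef_pos: [552.5, -189.6, 75.6]
tool_rot: [-0.0, 0.928, -0.372, -0.0]
contact_force: [-3.0, 2.0, 1.3]
opening: 34.9
tcp [ 552.5 -189.6   75.6] yaw -0.7622 j6 0.796 units [ 0.001  0.004 -0.107] 
[-2.96135104  2.01267413  1.31864203] [ 0.5850514   0.88849168 -0.02309829]
```

Fully home: 75.6 mm, against the 75.5 predicted, with about 3 N. Now turn carrier and table together clockwise by about 1.0 rad.

```bash
python3 -m creep '[{"hand":-1,"tx":0,"ty":0,"tz":-0.003,"turn":0.4},{"hand":-1,"tx":0,"ty":0,"tz":-0.003,"turn":0.9},{"hand":-1,"tx":0,"ty":0,"tz":-0.003,"turn":1.5},{"hand":-1,"tx":0,"ty":0,"tz":-0.003,"turn":2.1},{"hand":-1,"tx":0,"ty":0,"tz":-0.003,"turn":2.7}]'
python3 -m creep '[{"hand":-1,"tx":0,"ty":0,"tz":0,"turn":0.6},{"hand":-1,"tx":0,"ty":0,"tz":0,"turn":1.2},{"hand":-1,"tx":0,"ty":0,"tz":0,"turn":1.8},{"hand":-1,"tx":0,"ty":0,"tz":0,"turn":2.4},{"hand":-1,"tx":0,"ty":0,"tz":0,"turn":3}]'
python3 -c "
from h import *
s=bot.state();units([552.4,-189.8,75.6],-1.772);print(s['contact_force'],s['ft_torque'])"
```

```text
t: 19.25
eef_pos: [553.3, -190.2, 75.7]
tool_rot: [-0.0, 0.866, -0.5, 0.001]
contact_force: [1.1, -2.4, -2.7]
opening: 34.9
t: 19.75
eef_pos: [553.1, -190.4, 75.7]
tool_rot: [0.0, 0.777, -0.629, 0.001]
contact_force: [0.7, -3.0, -1.9]
opening: 34.9
tcp [ 553.1 -190.4   75.7] yaw -1.3616 j6 0.197 units [-0.015  0.011  0.002] turn 3.919
[ 0.74790484 -3.01264372 -1.9037859 ] [-0.88648928 -0.30752609  0.22115951]
```

```bash
python3 -m creep '[{"hand":-1,"tx":0,"ty":0,"tz":0,"turn":0.6},{"hand":-1,"tx":0,"ty":0,"tz":0,"turn":1.2},{"hand":-1,"tx":0,"ty":0,"tz":0,"turn":1.8},{"hand":-1,"tx":0,"ty":0,"tz":0,"turn":2.4},{"hand":-1,"tx":0,"ty":0,"tz":0,"turn":3}]'
python3 -m creep '[{"hand":-1,"tx":0,"ty":0,"tz":0,"turn":0.4},{"hand":-1,"tx":0,"ty":0,"tz":0,"turn":0.8},{"hand":-1,"tx":0,"ty":0,"tz":0,"turn":0.8},{"hand":-1,"tx":0,"ty":0,"tz":0,"turn":0.8}]'
python3 - <<'E'
from h import *
s=bot.state();units([552.4,-189.8,75.6],-1.772);print(s['contact_force'],s['ft_torque'])
im=grab('wrist')
for q,z in dict(carrier_notch=48,stage_index=39).items():
    for d in bot.place_of(im,q)[:2]: print(q,d['pixel'],round(d['conf'],2),ray(im,d['pixel'],z).round(1))
save(im,'g.png')
E
```

```text
t: 20.25
eef_pos: [552.8, -190.5, 75.7]
tool_rot: [-0.0, -0.669, 0.743, -0.001]
contact_force: [-0.1, -2.8, -1.8]
opening: 35.1
t: 20.65
eef_pos: [552.8, -190.3, 75.7]
tool_rot: [-0.0, -0.639, 0.769, -0.001]
contact_force: [0.5, -4.3, -2.5]
opening: 35.1
tcp [ 552.8 -190.3   75.7] yaw -1.7561 j6 -0.197 units [-0.009  0.009  0.002] turn 0.152
[ 0.46780411 -4.32582935 -2.50685168] [-1.54462243 -0.19290051  0.12416297]
carrier_notch [375.3, 232.4] 0.65 [ 525.7 -193.5   48. ]
stage_index [459.9, 213.7] 0.87 [ 483.2 -191.7   39. ]
```

View pics/g.png

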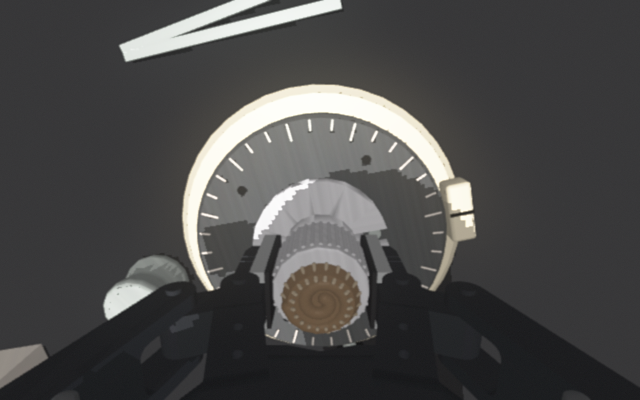

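The hub is gripped well clear of the fossil, with the index block at (459,214) and the notch behind the right finger. Relieve side force, let go, lift and measure.

```bash
python3 -m creep '[{"hand":-1,"tx":0.01,"ty":0,"tz":0,"turn":0},{"hand":-1,"tx":0.01,"ty":0,"tz":0,"turn":0}]'
python3 -m creep '[{"hand":0.6,"tx":0,"ty":0,"tz":0,"turn":0},{"hand":0.6,"tx":0,"ty":0,"tz":0,"turn":0},{"hand":0.6,"tx":0,"ty":0,"tz":0,"turn":0},{"hand":0.6,"tx":0,"ty":0,"tz":0,"turn":0}]'
python3 -m creep '[{"hand":0.6,"tx":0,"ty":0,"tz":-0.3,"turn":0},{"hand":0.6,"tx":0,"ty":0,"tz":-0.9,"turn":0},{"hand":0.6,"tx":0,"ty":0,"tz":-1.6,"turn":0},{"hand":0.6,"tx":0,"ty":0,"tz":-2.3,"turn":0},{"hand":0.6,"tx":0,"ty":0,"tz":-2.8,"turn":0}]'
python3 -m creep '[{"hand":0.6,"tx":0,"ty":0,"tz":0,"turn":0},{"hand":0.6,"tx":0,"ty":0,"tz":0,"turn":0},{"hand":0.6,"tx":0,"ty":0,"tz":0,"turn":0}]'
cat > fin.py <<'E'
from h import *
import sys
im=grab('wrist')
for q,z in dict(carrier=40,carrier_notch=48,stage_index=39).items():
    for d in bot.place_of(im,q)[:2]: print(q,np.round(d['pixel']),round(d['conf'],2),ray(im,d['pixel'],z).round(1))
def rect(z,c0,h,k):
    N=int(2*h*k); u,v=np.meshgrid(np.arange(N),np.arange(N)); X=c0[0]+h-v/k; Y=c0[1]+h-u/k
    P=np.stack([X,Y,np.full_like(X,z),np.ones_like(X)],-1)@np.linalg.inv(im['c2w']).T; p=P[...,:3]@np.array(im['intrinsics']).T; p=p[...,:2]/p[...,2:]
    return cv2.remap(im['pixels'],p.astype(np.float32),None,cv2.INTER_CUBIC)
a=rect(48,[552,-190],40,5); b=rect(40,[552,-190],80,2.5)
g=cv2.resize(rect(39,[552-60,-190],20,10),(400,400)); h=cv2.resize(rect(48,[552-26,-190],20,10),(400,400))
cv2.imwrite('pics/'+sys.argv[1],cv2.resize(np.vstack([np.hstack([a,b]),np.hstack([h,g])])[:,:,::-1],(600,600))); units([552.4,-189.8,75.6],-1.772)
E
python3 fin.py i.png
```

```text
t: 21.0
eef_pos: [552.7, -190.4, 75.7]
tool_rot: [0.0, -0.638, 0.77, -0.0]
contact_force: [0.5, -3.8, -2.4]
opening: 35.0
t: 21.4
eef_pos: [552.5, -189.8, 75.7]
tool_rot: [0.0, -0.638, 0.77, 0.0]
contact_force: [-0.6, 0.3, -0.2]
opening: 68.3
t: 21.9
eef_pos: [552.9, -190.4, 220.0]
tool_rot: [0.001, -0.638, 0.77, -0.002]
contact_force: [-0.8, 0.4, 0.6]
opening: 68.5
t: 22.2
eef_pos: [552.1, -190.0, 214.8]
tool_rot: [-0.0, -0.638, 0.77, 0.001]
contact_force: [-0.2, -0.3, 0.2]
opening: 68.3
carrier [320. 180.] 0.87 [ 552.1 -188.6   40. ]
carrier_notch [348. 171.] 0.82 [ 526.4 -194.1   48. ]
stage_index [396. 162.] 0.79 [ 483.6 -191.6   39. ]
tcp [ 552.2 -190.1  214.7] yaw -1.757 j6 -0.198 units [-0.007 -0.008  2.782] turn 0.143
```

View pics/i.png

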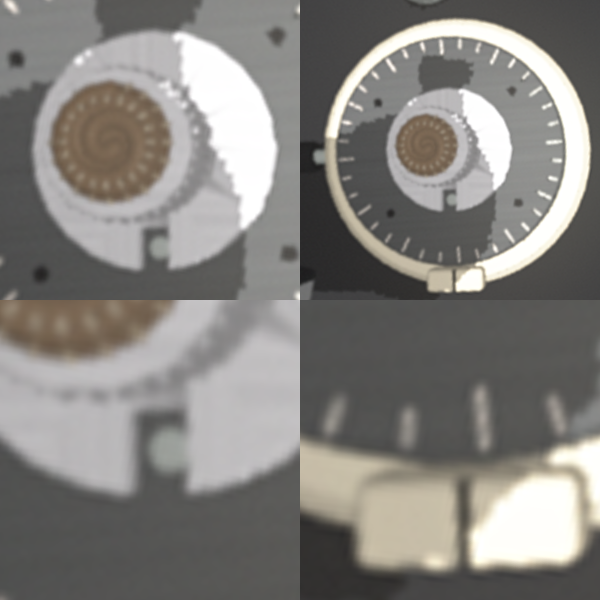

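Released. The carrier sits flat with the steel pin visible inside the notch (lower-left panel, (168,450)), and the notch points nearly at the index line (463,520). Now the numeric angle check.

```bash
cat > ang.py <<'E'
from h import *
from scipy.optimize import least_squares
im=grab('wrist'); G=cv2.cvtColor(im['pixels'],cv2.COLOR_RGB2GRAY).astype(np.float32)
Ti=np.linalg.inv(im['c2w']); K=np.array(im['intrinsics'])
def samp(P):
    p=(np.c_[P,np.ones(len(P))]@Ti.T)[:,:3]@K.T; p=(p[:,:2]/p[:,2:]).astype(np.float32)
    return cv2.remap(G,p[None],None,cv2.INTER_CUBIC)[0]
def circ(c,z,R,sgn,angs,th,w=5):
    for it in range(4):
        pts=[]
        for a in angs:
            r=np.arange(R-w,R+w,.2); P=np.c_[c[0]+r*np.cos(a),c[1]+r*np.sin(a),np.full_like(r,z)]
            d=sgn*np.gradient(cv2.GaussianBlur(samp(P)[None],(0,0),2)[0]); i=d.argmax()
            if d[i]>th: pts.append(P[i,:2])
        pts=np.array(pts); f=least_squares(lambda q:np.hypot(*(pts-q[:2]).T)-q[2],[*c,R],loss='soft_l1',f_scale=.3); c=f.x[:2]
    return f.x,len(pts),np.abs(f.fun).mean()
A=np.arange(-np.pi,np.pi,.04)
t=circ(np.array([552,-190.]),40,61.5,1,A,2); print('table',t)
fl=circ(np.array([552,-190.]),48,32,-1,A,2,3); print('flange',fl)
for nm,c in(('table',t[0][:2]),('flange',fl[0][:2])):
    L=[]
    for r in np.arange(65,73,.5):
        y=np.arange(-7,7,.1); v=cv2.GaussianBlur(samp(np.c_[np.full_like(y,c[0]-r),c[1]+y,np.full_like(y,39)])[None],(0,0),3)[0]
        v=v-np.interp(y,[-7,7],[v[0],v[-1]])*0; m=np.abs(y)<5; d=cv2.GaussianBlur(v[None],(0,0),20)[0]-v; i=np.where(m)[0][d[m].argmax()]; L.append((r,y[i]))
    L=np.array(L); print(nm,'index y',np.median(L[:,1]),'ang from -x (ccw+)',np.median(np.arctan2(-L[:,1],L[:,0])).round(4),L[::3,1].round(1))
c=fl[0][:2]; N=[]
for r in np.arange(24,31,.5):
    y=np.arange(-9,9,.1); v=cv2.GaussianBlur(samp(np.c_[np.full_like(y,c[0]-r),c[1]+y,np.full_like(y,48)])[None],(0,0),3)[0]; d=np.gradient(v)
    N.append((r,y[d[:90].argmin()] if 0 else y[d.argmin()],y[d.argmax()]))
N=np.array(N); print(N[::3].round(1)); print('notch ang',np.median(np.arctan2(-(N[:,1]+N[:,2])/2,N[:,0])).round(4))
E
python3 ang.py
```

```text
table (array([ 551.54112267, -190.23501829,   61.19418938]), 158, np.float64(0.24006456860465664))
flange (array([ 551.90351514, -191.01888264,   32.17038122]), 155, np.float64(0.2083661214522685))
table index y -1.6000000000000192 ang from -x (ccw+) 0.0233 [-1.5 -1.6 -1.6 -1.6 -1.3 -1.6]
flange index y -0.800000000000022 ang from -x (ccw+) 0.0118 [-0.8 -0.8 -0.8 -0.9 -0.6 -0.7]
[[24.   0.7  2.9]
 [25.5  1.   3.1]
 [27.   1.1  3.2]
 [28.5 -4.   2.9]
 [30.  -3.9  3. ]]
notch ang -0.0728
```

The notch walls bias this oblique view, so I turn the camera to the stage's -x side for a symmetric look.

```bash
python3 -m creep '[{"hand":0.6,"tx":0,"ty":0,"tz":0,"turn":1.4},{"hand":0.6,"tx":0,"ty":0,"tz":0,"turn":2.8},{"hand":0.6,"tx":0,"ty":0,"tz":0,"turn":4.2},{"hand":0.6,"tx":0,"ty":0,"tz":0,"turn":5.6},{"hand":0.6,"tx":0,"ty":0,"tz":0,"turn":7}]'
python3 -m creep '[{"hand":0.6,"tx":0,"ty":0,"tz":0,"turn":1.4},{"hand":0.6,"tx":0,"ty":0,"tz":0,"turn":2.8},{"hand":0.6,"tx":0,"ty":0,"tz":0,"turn":4.2},{"hand":0.6,"tx":0,"ty":0,"tz":0,"turn":5.6},{"hand":0.6,"tx":0,"ty":0,"tz":0,"turn":6.2}]'
python3 -m creep '[{"hand":0.6,"tx":0,"ty":0,"tz":0,"turn":0},{"hand":0.6,"tx":0,"ty":0,"tz":0,"turn":0},{"hand":0.6,"tx":0,"ty":0,"tz":0,"turn":0}]'
sed -i 's/np.arange(24,31,.5)/np.arange(29,31.2,.3)/;s/N\[::3\]/N/' ang.py
python3 ang.py; python3 fin.py j.png
```

```text
t: 22.95
eef_pos: [552.3, -190.2, 215.2]
tool_rot: [-0.0, -0.317, 0.948, 0.0]
contact_force: [-0.4, 0.4, -0.7]
opening: 68.3
t: 23.45
eef_pos: [552.3, -190.2, 215.2]
tool_rot: [-0.0, 0.001, 1.0, 0.0]
contact_force: [-0.4, -0.2, 0.4]
opening: 68.3
t: 23.75
eef_pos: [552.4, -190.1, 215.4]
tool_rot: [-0.0, -0.002, 1.0, 0.0]
contact_force: [0.3, 0.3, -0.5]
opening: 68.3
table (array([ 551.12506554, -189.78965848,   61.02368904]), 158, np.float64(0.18268141525627823))
flange (array([ 552.07755384, -190.92560709,   32.37371063]), 157, np.float64(0.3326942673368595))
table index y -2.1000000000000174 ang from -x (ccw+) 0.0312 [-2.  -2.1 -2.2 -2.2 -1.9 -1.9]
flange index y -0.9000000000000217 ang from -x (ccw+) 0.0138 [-0.9 -0.9 -1.  -1.1 -0.9 -0.7]
[[29.  -3.7  4.3]
 [29.3 -3.7  4.3]
 [29.6 -3.7  4.3]
 [29.9 -3.6  4.3]
 [30.2 -3.6  4.3]
 [30.5 -3.6  4.3]
 [30.8 -3.6  4.3]
 [31.1 -3.6  4.3]]
notch ang -0.0113
carrier [612. 278.] 0.98 [649.2  89.4  40. ]
carrier [321. 180.] 0.88 [ 553.9 -189.9   40. ]
carrier_notch [588. 287.] 0.86 [654.7  61.8  48. ]
carrier_notch [320. 148.] 0.74 [ 524.5 -190.9   48. ]
stage_index [318.  95.] 0.69 [ 481.4 -192.5   39. ]
tcp [ 552.5 -190.1  215.6] yaw -3.139 j6 -1.58 units [1.0e-03 7.0e-03 2.8e+00] turn -13.054
```

View pics/j.png

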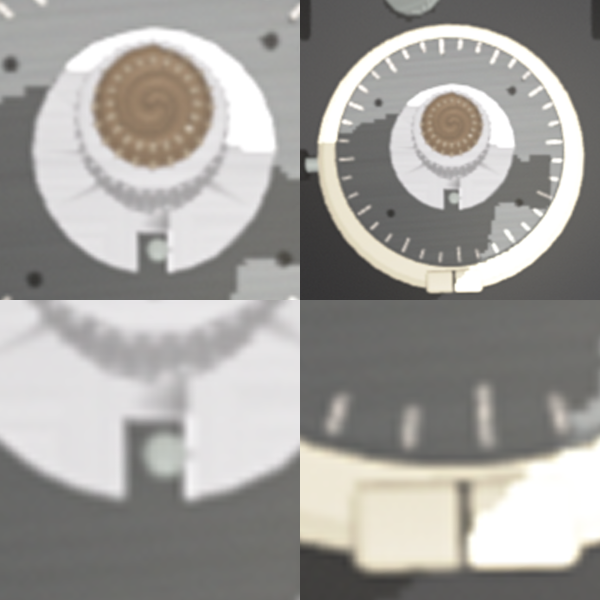

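In this symmetric view the pin sits inside the notch at (165,455) and the index line is at (463,520). Notch and index agree to about 0.01–0.025 rad, which is within measurement error. The hand is open and 140 mm clear, so I hand in.

```bash
python3 -c "
from cell import bot
s=bot.state();print(s['t'],s['eef_pos'],s['opening']);print(bot.close_job())"
```

```text
24.0 [ 552.46229603 -190.14305714  215.58385548] 67.99174046017852
the job is handed in; nothing more can be done
None
```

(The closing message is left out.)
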